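# Clamp a whetstone in its holder and seat the thumbscrew

## Task

The kitchen knives need sharpening: lay the whetstone gently in its holder, flat on the two rubber bearers between the jaws. Slide the loose jaw up so that the stone is nipped between both jaws, then turn the brass knurled thumbscrew clockwise until it seats and is finger-tight; stop when the resistance has risen and do not force it. The stone is brittle, so do not drop or bang it, and leave the kettle, sugar canister, bowl and spoon as they are.

Things in the scene. Friction and masses are not known exactly. Their poses are not given: they have to be found in the camera images.
- whetstone: Two-tone sharpening stone, rigid block 150 mm long (its y), 50 mm wide (its x), 25 mm high, 0.42 kg; grey lower half, orange-brown upper half; starts flat on the table. Origin: centre of the underside. Brittle: blows over about 80 N chip it.
- holder: Whetstone holder, fixed on the table: stainless base plate 70 mm wide (its x), 280 mm long (its y), top 10 mm above the table, on rubber feet. Origin: centre of the underside, on the table. Fixed jaw at its +y end, sliding jaw with thumbscrew at its -y end; the stone goes between them, long side along y, centred on x = 0.
- bed (a point): Where the middle of the stone's underside is once it is nipped: holder x = 0, y = +48 mm, 22 mm above the table. That is the height of the tops of two black rubber bearers across the holder, 60 x 14 mm, at holder y = +15 and +95 mm, on which the stone lies. Axes as the holder's.
- fixed_jaw: Fixed steel end stop of the holder with a 3 mm rubber face, 64 mm wide, top 40 mm above the table. Origin: foot of the rubber face, on the base plate, at holder y = +123 mm; the face looks along the holder's -y.
- jaw (a joint): Travel of the sliding steel jaw along the holder's +y, towards the fixed jaw, in m: 0 fully back, 0.060 at most; starts at 0.004 to 0.022. The 150 mm stone is nipped at about 0.039. Slides with about 5 N of friction (pushing the stone along adds about 3 N), stays where it is left, and can be slid by holding the thumbscrew's head.
- jaw_face (a point): Middle of the sliding jaw's rubber face, 27 mm above the table, at holder y = -66 mm + travel. The face is 64 mm wide, its block 12 mm thick, top 40 mm above the table. Behind it lies the jaw's flat tail, top 26 mm above the table, ending 70 mm behind the face; the thumbscrew stands on the tail. Axes as the holder's.
- thumbscrew: Brass knurled thumbscrew on the sliding jaw, vertical; head 27 mm across, 16 mm high. Origin: on its axis at the middle of the head, 44 mm above the table, 54 mm behind the jaw's rubber face; z up. 42 mm are free between its axis and the jaw's raised front block. Turn it clockwise seen from above to tighten; it stays where it is left and hardly sinks (fine thread).
- screw_top (a point): Middle of the top of the thumbscrew's head. The screw starts loose, backed off by an unknown amount: it seats after 0.8 to 2.6 rad of turning. Until then it takes 0.06 N m; once seated the torque climbs by about 0.7 N m per radian. Finger-tight is 0.24 to 0.34 N m; under 0.18 N m it is not tight, at 0.43 N m and over it is being forced.
- clamp_nut: Brass clamp nut let into the sliding jaw under the thumbscrew, 17 mm across: the screw runs down in it and bears on it when seated, with about 45 N when finger-tight (about 13 N of it stays once let go). Origin: on the screw's axis, 20 mm above the table; axes as the holder's. It does not turn.
- kettle: Stainless kettle, 184 mm across, 230 mm high with its handle; origin centre of the underside. Leave alone.
- canister: Glass sugar canister with clamp lid, 100 mm across, 157 mm high; origin centre of the underside. Leave alone.
- bowl: Blue melamine bowl, 150 mm across, 58 mm high; origin centre of the underside. Leave alone.
- spoon: Steel serving spoon, 250 mm long (its x), lying on the table; origin on the table under its middle. Leave alone.

How it is judged:
On the way, in this order (a step that is already met when the one before it is completed fails the run):
1. the stone lies flat on the bearers between the jaws, let go (x of whetstone in the frame of holder between -0.01 and 0.01 m and y of whetstone in the frame of holder between 0.006 and 0.051 m and z of whetstone in the frame of holder between 0.019 and 0.0245 m and angle between the y axis of whetstone and the y axis of holder, either way round below 0.15 rad and contact force between whetstone and the fingers below 0.2 N), for 0.2 s.
2. the stone is nipped between both jaws (contact force between whetstone and fixed_jaw above 1 N and value of joint jaw above 0.0375 m), for 0.1 s.
3. the thumbscrew is seated finger-tight (bears on the clamp nut with over 25 N, about 0.18 N m) (contact force between thumbscrew and clamp_nut above 25 N), for 0.1 s.
At the end, for the whole second after the job is handed in: The stone lies flat on the bearers (within 10 mm of the middle across, square within 0.06 rad), nipped between both jaws (pressed on the fixed jaw with over 0.5 N, jaw travel over 37.5 mm), and the thumbscrew is still home in the clamp nut (bearing on it with over 6 N), all at rest and let go (x of whetstone in the frame of holder between -0.01 and 0.01 m and y of whetstone in the frame of holder between 0.045 and 0.051 m and z of whetstone in the frame of holder between 0.019 and 0.0245 m and angle between the y axis of whetstone and the y axis of holder, either way round below 0.06 rad and contact force between whetstone and fixed_jaw above 0.5 N and value of joint jaw above 0.0375 m and contact force between thumbscrew and clamp_nut above 6 N and linear speed of whetstone below 0.02 m/s); the robot touches nothing.
It fails at once if the thumbscrew was forced (over 80 N on the clamp nut, about 0.43 N m) (contact force between thumbscrew and clamp_nut above 80 N).
It fails at once if the stone was dropped or banged on the holder (over 80 N) (contact force between whetstone and holder above 80 N).
It fails at once if the kettle, canister, bowl or spoon was moved by over 20 mm (distance of any of kettle, canister, bowl, spoon from where it was at the start of the episode above 0.02 m).
It also fails if it takes over 70 s, if anything falls off the work surface, if the arm or the gripper's body presses on something with over 40 N, if the wrist force passes 120 N, or if a joint passes its speed limit or range.

## Robot

A 6-joint arm with a two-finger parallel gripper is mounted at the origin on the work surface. World frame = base frame: x ahead of the robot, y to its left, z up, the work surface at z = 0. Lengths are in m, angles in rad, forces in N, time in s.
With the tool pointing down it reaches from about 0.325 to 0.9 m from the base axis. Payload 3.5 kg.
Tool frame: the origin (TCP) lies at the very end of the fingers, on their centre line; the grasp point (between the pads) lies arm.grasp_offset behind it (arm.grasp_offset is the distance from the TCP to the grasp point, in m); z points along the fingers, y is the line along which they close (so a half turn about z gives the same grasp; the last joint's range is limited). The gripper opens to 85 mm and grips with 20 to 120 N. Pads are 22 mm wide; open, the fingers measure 114 mm over their backs; the gripper's body (76 mm by 85 mm) begins 54 mm behind the grasp point. The pads swing forward as they close: fully open they stand 13 mm farther back than shut.
Start: joints at [1.164, 0.276, -0.026, 1.268, 0, 1.467], TCP at [0.187, 0.596, 0.231] pointing down, gripper open.
Joint ranges: [-3.12, 3.12], [-0.85, 1.88], [-1.08, 1.24], [-1.95, 2.15], [-1.57, 1.53], [-3.14, 3.14]. Speed limits (rad/s): [2.57, 2.57, 3.14, 3.14, 3.14, 3.14].

## Interface

Orientations are given as a unit quaternion [w, x, y, z].
In Python, from plant import arm gives the robot as it stands. Calls block until the motion is done:
- arm.reach(position, orientation): joint-space move of the TCP to a pose.
- arm.movel(position, frame=None, vel=0.15, max_force=None): straight line of the TCP; frame=None keeps the orientation; vel is the mean speed in m/s. With max_force (N) it stops when the force on the tool has changed by that much, and returns True; else False.
- arm.move_joints(angles): joint-space move.
- arm.move_gripper(opening, grasp_force=None): opening from 0.0 (shut) to 1.0 (fully open); grasp_force is the grip in N (None keeps the last); returns when the fingers have stopped.
- arm.sleep(seconds).
- arm.inverse_kinematics(position, orientation): joint angles nearest the present ones, or None.
- arm.state(): the state.
- arm.grab_frame(name): name is "side" or "top" or "wrist"; returns (picture, depth): 384x512x3 uint8, blue, green, red; 384x512 float32, m along the optical axis (not along the pixel's ray), 0 where there is no reading.
- arm.camera_model(name): a dict with "camera_matrix" (3x3 intrinsics, pixels), "k1" (the pictures are not rectified: a ray, as slopes to the right and down, at radius r is drawn at 1 + k1 r^2 times it, then the intrinsics apply), "camera_from_world" (4x4, takes a point from world to camera coordinates); the wrist camera has in their place "T_tool_cam" (4x4, takes a point from camera to tool coordinates, whose origin is the TCP and whose axes are the flange's). Camera axes: x right, y down, z forward; pixel columns grow to the right and rows downward; lengths in m; the calibration is good to about 2 mm. A picture is of the moment at which its call begins: read the wrist's pose just before it. camera_model takes no time and is no camera call.
A pose or a line that the arm cannot do raises arm.PlanningError and nothing moves.
- arm.hand_in(): hands the job in; it is judged then, once.
The state is a dict: "time": time; "joints": joint angles; "qd": joint speeds; "joint_efforts": joint torques, N m; "tcp_pos": TCP position; "tool_rot": TCP orientation; "wrist_force": force on the tool from outside, world axes, zero at the start; "torque": the same for the moment, N m; "grip_width": opening from 0.0 (shut) to 1.0 (fully open); "finger_force": force on a finger pad.
Only numpy, scipy, OpenCV 4.12 (cv2) and the standard library are available. Lean on these libraries where they do the work, as an engineer would, in place of code of your own. Each camera call takes 0.05 s, during which the arm holds its last target. There are 200 camera calls.

## Working session

There is one attempt and no reset: what is moved stays moved. The work goes in short steps, each a Python script; the robot and the scene stay as the last script left them, time stands still between calls to the robot, and variables do not carry over. Pictures are saved under pics/ and viewed, at most 10 in all, crops included, and the job is handed in when it is done.

```bash
ls; mkdir -p pics
python3 - <<'E'
from plant import arm
import cv2,numpy as np
for n in ("top","side"):
    p,d=arm.grab_frame(n); cv2.imwrite(f"pics/{n}0.png",p); np.savez(f"{n}0.npz",p=p,d=d)
    m=arm.camera_model(n); print(n,m)
print(arm.camera_model("wrist"),arm.grasp_offset,arm.state())
E
```

```text
pics
top {'camera_matrix': array([[498.06939926,   0.        , 261.3765693 ],
       [  0.        , 498.06939926, 200.97988494],
       [  0.        ,   0.        ,   1.        ]]), 'k1': -0.04797015490749193, 'camera_from_world': array([[ 0.15175165, -0.98840598,  0.00500525, -0.09885297],
       [-0.96743519, -0.14956605, -0.20420369,  0.62984432],
       [ 0.20258477,  0.026146  , -0.97891562,  1.3139996 ],
       [ 0.        ,  0.        ,  0.        ,  1.        ]])}
side {'camera_matrix': array([[416.7134438 ,   0.        , 258.58276499],
       [  0.        , 416.7134438 , 197.5094003 ],
       [  0.        ,   0.        ,   1.        ]]), 'k1': -0.07379090256523589, 'camera_from_world': array([[ 0.99492684, -0.10056402,  0.00273117, -0.62911313],
       [-0.07554789, -0.76480694, -0.6398147 ,  0.08221821],
       [ 0.06643116,  0.63636249, -0.76852436,  1.09405773],
       [ 0.        ,  0.        ,  0.        ,  1.        ]])}
{'camera_matrix': array([[275.99586489,   0.        , 254.00710015],
       [  0.        , 275.99586489, 190.79515392],
       [  0.        ,   0.    
[... 408 characters left out ...]
.0187 {'time': 0.1, 'joints': array([ 1.16361675e+00,  2.77068346e-01, -2.77614851e-02,  1.26797733e+00,
       -8.83710800e-06,  1.46738939e+00]), 'qd': array([-0.00039642, -0.00257412,  0.00344379,  0.00131017, -0.00117907,
       -0.00035732]), 'joint_efforts': array([ 1.35616915e-04, -4.46707892e+01,  2.96128213e+01,  8.49496457e-03,
       -9.28188547e-05,  1.45483523e-05]), 'tcp_pos': array([0.18668661, 0.5957279 , 0.23025605]), 'tool_rot': array([-2.49621345e-04,  1.51302921e-01,  9.88486932e-01, -9.73944856e-04]), 'wrist_force': array([-0.02875049, -0.90020744, -0.02200218]), 'torque': array([0.03791482, 0.02010445, 0.04059582]), 'finger_force': 0.0, 'grip_width': 0.9974559453620027}
```

View pics/top0.png

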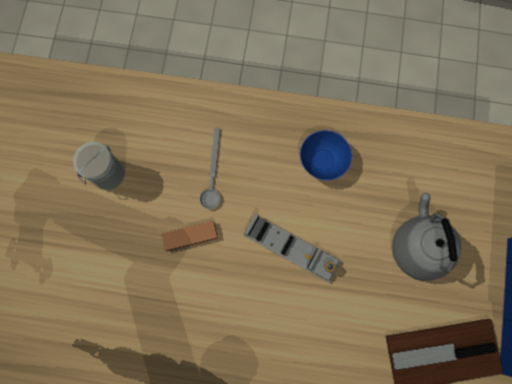

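View pics/side0.png

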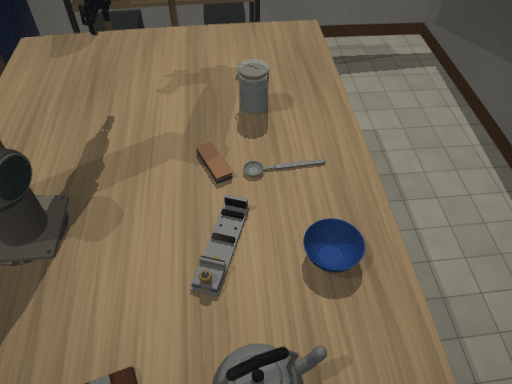

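```bash
cat > h.py <<'E'
import numpy as np, cv2
from scipy.spatial.transform import Rotation as R
def Rq(q): return R.from_quat(np.roll(q,-1)).as_matrix()
def Q(a):  # tool down; closing (tool y) along world angle a
    y=np.array([np.cos(a),np.sin(a),0]); z=np.array([0,0,-1.]); x=np.cross(y,z)
    return np.roll(R.from_matrix(np.c_[x,y,z]).as_quat(),1)
def cam(arm,n):
    m=arm.camera_model(n)
    if n=="wrist":
        s=arm.state(); T=np.eye(4); T[:3,:3]=Rq(s["tool_rot"]); T[:3,3]=s["tcp_pos"]; W=T@m["T_tool_cam"]
    else: W=np.linalg.inv(m["camera_from_world"])
    return m["camera_matrix"],m["k1"],W
def rays(c,uv):
    K,k1,W=c
    u=cv2.undistortPoints(np.asarray(uv,float).reshape(-1,1,2),K,np.array([k1,0,0,0,0.]),None,None,None,).reshape(-1,2)
    return W[:3,3],np.c_[u,np.ones(len(u))]@W[:3,:3].T
def on_plane(c,uv,z):
    o,d=rays(c,uv); return o+d*((z-o[2])/d[:,2])[:,None]
def by_depth(c,uv,dep):
    o,d=rays(c,uv); return o+d*np.asarray(dep)[:,None]
def cloud(c,d):
    v,u=np.mgrid[:d.shape[0],:d.shape[1]]
    P=by_depth(c,np.c_[u.ravel(),v.ravel()],d.ravel()); P[d.ravel()==0]=np.nan
    return P.reshape(*d.shape,3)
def rect(xy):
    (c,s,_)=r=cv2.minAreaRect(np.asarray(xy,np.float32)); b=cv2.boxPoints(r)
    e=b[1]-b[0],b[2]-b[1]; l=max(e,key=np.linalg.norm)
    return np.array(c),sorted(s),np.arctan2(l[1],l[0])
E
python3 - <<'E'
from plant import arm
from h import *
for n in("top","side"):
    f=np.load(n+"0.npz"); c=cam(arm,n); P=cloud(c,f["d"]); hsv=cv2.cvtColor(f["p"],cv2.COLOR_BGR2HSV)
    w=((200,265,140,230) if n=="top" else (135,190,185,245)); 
    s=np.s_[w[0]:w[1],w[2]:w[3]]
    m=np.zeros(hsv.shape[:2],bool); m[s]=True
    Z=P[...,2]
    print(n,"table z",np.nanmedian(Z[s]))
    ms=m&(Z>.017)&(Z<.035); v,u=np.nonzero(ms); print("stone z",np.median(Z[ms]),rect(on_plane(c,np.c_[u,v],.025)[:,:2]),ms.sum())
    w=((205,290,240,350) if n=="top" else (190,300,185,255)); s=np.s_[w[0]:w[1],w[2]:w[3]]
    m[:]=False; m[s]=True; mh=m&(Z>.006)&(Z<.08)
    print("holder",rect(P[mh][:,:2]),mh.sum())
    mb=mh&(hsv[...,0]>10)&(hsv[...,0]<28)&(hsv[...,1]>110)
    k,l,st,ce=cv2.connectedComponentsWithStats(mb.astype(np.uint8))
    for i in range(1,k):
        if st[i,4]>8: print("brass",ce[i],st[i,4],np.median(P[l==i],axis=0))
    for lo,hi in((.033,.046),(.046,.07)):
        q=mh&(Z>lo)&(Z<hi); k,l,st,ce=cv2.connectedComponentsWithStats(q.astype(np.uint8))
        for i in range(1,k):
            if st[i,4]>8: print(lo,ce[i],st[i,4],P[l==i].mean(0))
    mk=mh&(hsv[...,2]<45); k,l,st,ce=cv2.connectedComponentsWithStats(mk.astype(np.uint8))
    for i in range(1,k):
        if st[i,4]>12: print("black",ce[i],st[i,4],P[l==i].mean(0))
E
```

```text
top table z 0.0024725451457331404
stone z 0.026294732851119385 (array([0.54709834, 0.19042854]), [0.10629887133836746, 0.16656619310379028], np.float32(-1.1618092)) 974
holder (array([ 0.53436095, -0.11479121]), [0.23948310315608978, 0.3122416138648987], np.float32(-1.4190861)) 2806
brass [308.13043478 256.60869565] 23 [ 0.51058148 -0.15457984  0.01258359]
brass [329.82608696 266.73913043] 46 [ 0.48674353 -0.21444587  0.05295958]
0.033 [251.52 223.81] 100 [0.57409935 0.0161679  0.04061331]
0.033 [313.63917526 258.24742268] 97 [ 0.50522441 -0.16810343  0.04061632]
0.046 [329.79518072 265.85542169] 83 [ 0.48994847 -0.21323073  0.05330156]
black [253.39130435 225.43478261] 23 [0.57175264 0.0106051  0.03155834]
black [262.25773196 230.92783505] 97 [ 0.5614021  -0.01623128  0.02297552]
black [287.37179487 244.6025641 ] 78 [ 0.53382587 -0.09175877  0.02314493]
side table z 0.0002663401163128798
stone z 0.024081152298804365 (array([0.5158782 , 0.18165627]), [0.05194917693734169, 0.15791237354278564], np.float32(-1.1708443)) 655
holder (array([ 0.52624571, -0.10642433]), [0.07060778886079788, 0.28210771083831787], np.float32(1.2166716)) 2718
brass [205.49206349 277.55555556] 63 [ 0.48905871 -0.22259775  0.04908335]
0.033 [235.25217391 198.85217391] 115 [0.57105161 0.01440768 0.03827616]
0.033 [211.66666667 260.58865248] 141 [ 0.50264165 -0.17036557  0.03802161]
0.033 [206.16 280.76] 25 [ 0.48867587 -0.2250804   0.04157053]
0.046 [204.71929825 275.54385965] 114 [ 0.48643032 -0.21620789  0.05042431]
black [235.21621622 202.89189189] 148 [0.57020519 0.01003347 0.02656983]
black [232.42424242 213.56060606] 132 [ 0.56056768 -0.01932584  0.01890845]
black [225.33333333 238.22222222] 108 [ 0.53789702 -0.09642196  0.01916768]
```

```bash
python3 - <<'E'
from plant import arm
from h import *
for name,xy,z,a in (("h",(.53,-.10),.25,1.217-np.pi/2),("s",(.516,.182),.2,-1.171+np.pi/2)):
    best=min((np.abs(q[5]),a2,q) for a2 in(a,a+np.pi) for q in[arm.inverse_kinematics([*xy,z],Q(a2))] if q is not None)
    print(name,best); arm.reach([*xy,z],Q(best[1])); arm.sleep(.3)
    c=cam(arm,"wrist"); p,d=arm.grab_frame("wrist"); cv2.imwrite(f"pics/w{name}.png",p); np.savez(f"w{name}.npz",p=p,d=d,K=c[0],k1=c[1],W=c[2])
print(arm.state()["time"],arm.state()["tcp_pos"])
E
python3 -c "
import cv2,numpy as np
cv2.imwrite('pics/both.png',cv2.resize(np.vstack([cv2.imread('pics/wh.png'),cv2.imread('pics/ws.png')]),(400,600)))"
```

```text
h (np.float64(1.5233618653144223), 2.7877963267948966, array([-0.30636187,  0.11517437, -0.18442571,  1.27119625,  0.        ,
       -1.52336187]))
s (np.float64(1.39193289139698), 0.3997963267948965, array([ 0.22093289,  0.15820984, -0.24197831,  1.17060818,  0.        ,
        1.39193289]))
6.0083 [0.51603367 0.18191702 0.20002257]
```

View pics/wh.png

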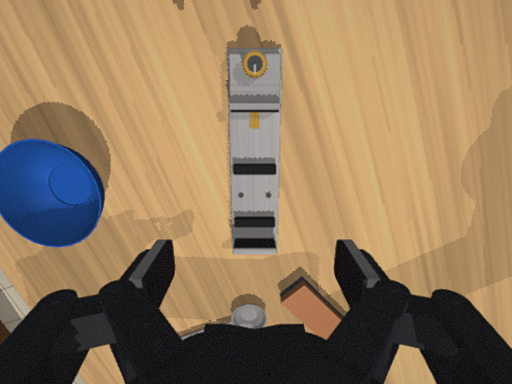

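View pics/ws.png

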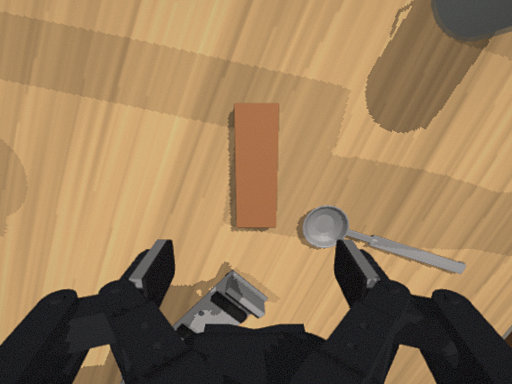

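The holder view shows the screw at (255,65), bearers at (254,169) and (254,222) and the fixed jaw at (254,243); the stone view shows the stone top centred at about (256,166).

Run:
```python
from h import *
def comp(m,box,mn):
    q=np.zeros(m.shape,np.uint8); s=np.s_[box[0]:box[1],box[2]:box[3]]; q[s]=m[s]
    k,l,st,ce=cv2.connectedComponentsWithStats(q); return [np.argwhere(l==i)[:,::-1] for i in range(1,k) if st[i,4]>mn]
f=np.load("ws.npz"); c=(f["K"],float(f["k1"]),f["W"]); hsv=cv2.cvtColor(f["p"],cv2.COLOR_BGR2HSV)
P=cloud(c,f["d"])
m=(hsv[...,0]<11)&(hsv[...,1]>100)&(hsv[...,2]>60)
for uv in comp(m,(80,250,200,310),500):
    z=P[uv[:,1],uv[:,0],2]; print("stone",len(uv),np.nanmedian(z),rect(on_plane(c,uv,.025)[:,:2]))
f=np.load("wh.npz"); c=(f["K"],float(f["k1"]),f["W"]); hsv=cv2.cvtColor(f["p"],cv2.COLOR_BGR2HSV); P=cloud(c,f["d"])
b=[]
for uv in comp(hsv[...,2]<50,(150,255,225,285),100):
    z=np.nanmedian(P[uv[:,1],uv[:,0],2]); r=rect(on_plane(c,uv,.022)[:,:2]); print("black",uv.mean(0),z,r); b.append(r[0])
for uv in comp((hsv[...,1]>130)&(hsv[...,0]>12)&(hsv[...,0]<28),(50,82,240,270),40):
    hull=cv2.convexHull(uv.astype(np.float32)); z=P[uv[:,1],uv[:,0],2]; 
    print("screw",cv2.minEnclosingCircle(on_plane(c,hull.reshape(-1,2),.052)[:,:2].astype(np.float32)),np.nanmedian(z))
Z=P[...,2]
for nm,box,lo,hi in(("jawtop",(80,115,225,285),.034,.046),("fixtop",(230,260,225,285),.034,.046),("head",(45,85,235,275),.046,.06),("plate",(50,260,225,285),.006,.016)):
    s=np.s_[box[0]:box[1],box[2]:box[3]]; q=P[s].reshape(-1,3); q=q[(q[:,2]>lo)&(q[:,2]<hi)]; print(nm,len(q),np.median(q[:,2]),rect(q[:,:2]),q.mean(0))
b=b[:2];
```

```text
black [254.30288462 168.50240385] 0.022488754417059914 (array([ 0.52977896, -0.09167075]), [0.01264488697052002, 0.05660250782966614], np.float32(-0.35231262))
black [254.04884319 221.51156812] 0.022369510557465055 (array([ 0.55764741, -0.01775992]), [0.014259080402553082, 0.05575934797525406], np.float32(-0.3526323))
black [254.17724868 242.84656085] 0.030864570445579498 (array([0.5694136 , 0.01427382]), [0.015026461333036423, 0.06022815406322479], np.float32(-0.3527521))
screw ((0.48545998334884644, -0.21261979639530182), 0.014182956889271736) 0.05228475729851284
jawtop 495 0.04064373372923197 (array([ 0.50261807, -0.167658  ]), [0.010710112750530243, 0.06152546405792236], np.float32(-0.35202384)) [ 0.50229751 -0.16763717  0.04066112]
fixtop 405 0.04018858474847681 (array([0.56930995, 0.01577434]), [0.012791639193892479, 0.06213127076625824], np.float32(-0.345097)) [0.56964696 0.01481329 0.03971423]
head 481 0.05285249297182959 (array([ 0.4859539, -0.2126888]), [0.027628010138869286, 0.027727801352739334], np.float32(-0.36548278)) [ 0.48571664 -0.21280167  0.05262051]
plate 5558 0.010715709914029231 (array([ 0.52515531, -0.1048988 ]), [0.06918683648109436, 0.2740626633167267], np.float32(1.2188469)) [ 0.52992187 -0.09164716  0.01078593]
```

Run:
```python
from h import *
f=np.load("ws.npz"); c=(f["K"],float(f["k1"]),f["W"]); hsv=cv2.cvtColor(f["p"],cv2.COLOR_BGR2HSV); P=cloud(c,f["d"])
print(hsv[166,256],hsv[110,300])
h0=hsv[166,256].astype(int); m=(np.abs(hsv[...,0]-h0[0])<=3)&(np.abs(hsv[...,1]-h0[1])<40)
q=np.zeros(m.shape,np.uint8); q[90:240,215:295]=m[90:240,215:295]
k,l,st,ce=cv2.connectedComponentsWithStats(cv2.morphologyEx(q,cv2.MORPH_OPEN,np.ones((3,3))))
i=1+st[1:,4].argmax(); uv=np.argwhere(l==i)[:,::-1]
print(st[i],rect(on_plane(c,uv,.025)[:,:2]),np.nanmedian(P[l==i][:,2]))
q=P[90:240,215:295].reshape(-1,3); q=q[(q[:,2]>.018)&(q[:,2]<.034)]; print(rect(q[:,:2]),len(q),np.median(q[:,2]),q.mean(0))
```

```text
[ 12 145 171] [ 17 116 187]
[ 234  103   45  125 5384] (array([0.51470101, 0.18719625]), [0.05075690895318985, 0.14905299246311188], np.float32(-1.1696767)) 0.025522760618040485
(array([0.5151087 , 0.18793002]), [0.05008601397275925, 0.14807377755641937], np.float32(-1.1684705)) 5164 0.025562646294958913 [0.51275993 0.19235567 0.02556438]
```

Run:
```python
from plant import arm
from h import *
S=np.array([.5149,.1875]); q=Q(-1.169+np.pi/2)
arm.move_gripper(.8)
arm.reach([*S,.10],q); arm.movel([*S,.03],vel=.08); print(arm.movel([*S,.005],vel=.03,max_force=8))
arm.sleep(.2); print(arm.state()["tcp_pos"],arm.state()["wrist_force"])
arm.move_gripper(0,grasp_force=50); s=arm.state(); print(s["grip_width"],s["finger_force"])
arm.movel([*S,.02],vel=.03); arm.movel([*S,.13],vel=.12); arm.sleep(.3)
s=arm.state(); print(s["time"],s["grip_width"],s["finger_force"],s["wrist_force"],s["tcp_pos"])
u=np.array([np.cos(1.218),np.sin(1.218)]); O=np.array([.5247,-.1063]); T=O+.036*u
arm.reach([*T,.13],Q(1.218-np.pi/2)); arm.sleep(.3)
c=cam(arm,"wrist"); p,d=arm.grab_frame("wrist"); cv2.imwrite("pics/held.png",p); np.savez("wheld.npz",p=p,d=d,K=c[0],k1=c[1],W=c[2])
s=arm.state(); print(s["time"],s["wrist_force"],s["tcp_pos"],s["joints"])
```

```text
False
[0.51512058 0.18753826 0.00522991] [ 0.18011552  0.24967677 -0.15654856]
0.5698627341882334 54.036163687705994
11.3333 0.5718560085144051 53.155059814453125 [-0.41707071 -0.1622502  -5.0613814 ] [0.51447285 0.18740008 0.12934215]
12.7 [ 0.35925567 -0.43690588 -3.81180135] [ 0.5372174  -0.07163956  0.12998964] [-2.51895898e-01  2.06137578e-01 -3.41593890e-01  1.02308204e+00
  6.04084807e-05  1.67005856e+00]
```

View pics/held.png

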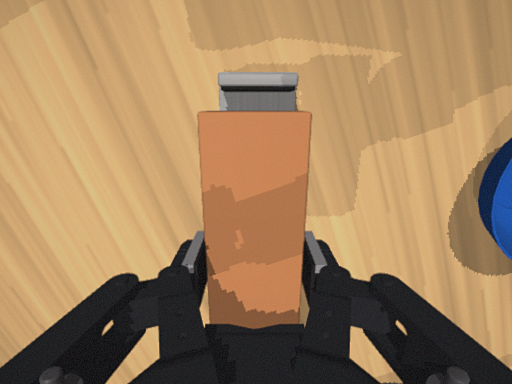

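The stone is held square, its far edge at row 112 (columns 198–311), with the fixed jaw beyond it at row 80.

Run:
```python
from h import *
f=np.load("wheld.npz"); c=(f["K"],float(f["k1"]),f["W"]); P=cloud(c,f["d"])
u=np.array([np.cos(1.218),np.sin(1.218)]); x=np.array([u[1],-u[0]]); O=np.array([.5247,-.1063])
hol=lambda p:np.c_[(p[:,:2]-O)@x,(p[:,:2]-O)@u]*1000
q=P[118:225,205:300:4].reshape(-1,3); q=q[(q[:,2]>.1)]; h=hol(q); A=np.c_[h/1000,np.ones(len(h))]; print("plane",np.linalg.lstsq(A,q[:,2],rcond=None)[0],q[:,2].mean())
print("far corners",hol(on_plane(c,[(198,112),(311,112),(205,230),(302,230)],.1498)))
print("jaw far top corners",hol(on_plane(c,[(220,73),(297,73),(220,84),(298,84)],.040)))
```

```text
plane [-0.00270707  0.00130918  0.1499131 ] 0.15003222972988373
far corners [[-26.5968172  109.89459977]
 [ 22.26532097 110.05664357]
 [-26.26115601  54.07868238]
 [ 21.36698664  54.2628769 ]]
jaw far top corners [[-29.36463503 137.3553943 ]
 [ 31.23452656 137.5733106 ]
 [-29.60514907 129.1723745 ]
 [ 32.39483237 129.39842892]]
```

Run:
```python
from plant import arm
from h import *
u=np.array([np.cos(1.218),np.sin(1.218)]); x=np.array([u[1],-u[0]]); O=np.array([.5247,-.1063]); T=O+.036*u+.001*x
arm.movel([*T,.05],vel=.1); arm.sleep(.2); print(arm.state()["wrist_force"])
r=arm.movel([*T,.0255],vel=.012,max_force=4); s=arm.state(); print(r,s["tcp_pos"],s["wrist_force"])
w=s["grip_width"]; arm.move_gripper(w+.08); arm.sleep(.2); arm.move_gripper(.78); arm.sleep(.2)
s=arm.state(); print(s["grip_width"],s["finger_force"],s["wrist_force"])
arm.movel([*T,.15],vel=.12)
B=O-.03*u
arm.reach([*B,.25],Q(1.218+np.pi/2)); arm.sleep(.3)
c=cam(arm,"wrist"); p,d=arm.grab_frame("wrist"); cv2.imwrite("pics/placed.png",p); np.savez("wp.npz",p=p,d=d,K=c[0],k1=c[1],W=c[2])
s=arm.state(); print(s["time"],s["joints"])
for z in (.1,.032):
  for a in (1.218-np.pi/2,1.218+np.pi/2,1.218,1.218+np.pi):
    print(z,a,arm.inverse_kinematics([*(O-.113*u),z],Q(a)))
```

```text
[-0.84341882 -0.19175992 -4.34358942]
True [ 0.53804863 -0.07284541  0.02761868] [-0.28720696  0.23620994  5.75151296]
0.7823835098872342 0.0 [ 0.67877273  0.83139586 -0.23216035]
20.7 [-3.77283209e-01  1.01282431e-01 -2.00070669e-01  1.26945864e+00
  1.37119121e-05 -1.59528792e+00]
0.1 -0.3527963267948966 [-0.53416828  0.21679609 -0.3998756   0.95412463  0.          1.38942437]
0.1 2.7887963267948965 [-0.53416828  0.21679609 -0.3998756   0.95412463  0.         -1.75216828]
0.1 1.218 [-0.53416828  0.21679609 -0.3998756   0.95412463  0.         -0.18137195]
0.1 4.359592653589793 [-0.53416828  0.21679609 -0.3998756   0.95412463  0.          2.9602207 ]
0.032 -0.3527963267948966 [-0.53416828  0.29942901 -0.46309001  0.80827731  0.          1.38942437]
0.032 2.7887963267948965 [-0.53416828  0.29942901 -0.46309001  0.80827731  0.         -1.75216828]
0.032 1.218 [-0.53416828  0.29942901 -0.46309001  0.80827731  0.         -0.18137195]
0.032 4.359592653589793 [-0.53416828  0.29942901 -0.46309001  0.80827731  0.          2.9602207 ]
```

View pics/placed.png

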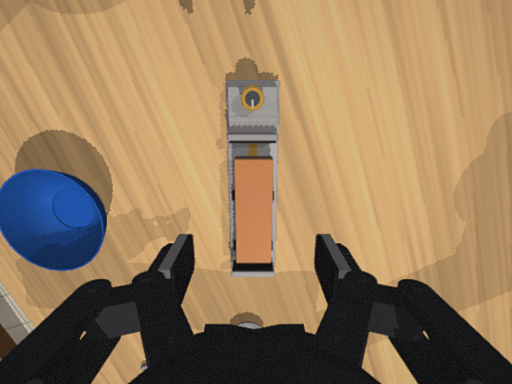

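Run:
```python
from plant import arm
from h import *
u=np.array([np.cos(1.218),np.sin(1.218)]); x=np.array([u[1],-u[0]]); O=np.array([.5247,-.1063]); hol=lambda p:np.r_[(p[:2]-O)@x,(p[:2]-O)@u]*1000
f=np.load("wp.npz"); c=(f["K"],float(f["k1"]),f["W"]); hsv=cv2.cvtColor(f["p"],cv2.COLOR_BGR2HSV)
m=np.zeros(hsv.shape[:2],np.uint8); m[84:114,238:266]=((hsv[...,1]>130)&(hsv[...,0]>12)&(hsv[...,0]<28))[84:114,238:266]
uv=np.argwhere(m)[:,::-1]; C,r=cv2.minEnclosingCircle(on_plane(c,uv,.052)[:,:2].astype(np.float32)); C=np.array(C); print(C,r,hol(C))
C=(C+np.array([.4856,-.2126]))/2; print(hol(C))
q=Q(1.218+np.pi/2)
arm.move_gripper(.65)
arm.reach([*C,.10],q); arm.movel([*C,.055],vel=.08); print(arm.movel([*C,.032],vel=.03,max_force=6)); arm.sleep(.2)
s=arm.state(); print(s["tcp_pos"],s["wrist_force"],s["torque"])
arm.move_gripper(0,grasp_force=60); arm.sleep(.2); s=arm.state(); print(s["grip_width"],s["finger_force"],s["wrist_force"],s["torque"],hol(s["tcp_pos"]))
if .2<s["grip_width"]<.45:
    E=O+(-.120+.030)*u   # first near, then nip
    print(arm.movel([*E,.032],vel=.03,max_force=35)); s=arm.state(); print(hol(s["tcp_pos"]),s["wrist_force"],s["torque"],s["time"])
```

```text
[ 0.48458835 -0.21382405] 0.014450667425990105 [  -0.48911702 -114.76116886]
[  -0.22591658 -114.01206554]
False
[ 0.48528823 -0.21333094  0.03223947] [-0.40395444 -0.9086032   0.8208101 ] [-0.00885212 -0.0112657  -0.01565591]
0.2903330090235296 58.929718136787415 [ 5.64032733 -0.75668772 -1.158208  ] [-0.17017753 -0.988065    0.0571113 ] [   2.2023329  -114.07604866]
False
[  2.24549663 -92.86062774] [ 2.50829842 -7.39317572 -0.26897522] [-1.49131263 -0.30857937  0.04596069] 25.0667
```

Run:
```python
from plant import arm
from h import *
u=np.array([np.cos(1.218),np.sin(1.218)]); x=np.array([u[1],-u[0]]); O=np.array([.5247,-.1063]); hol=lambda p:np.r_[(p[:2]-O)@x,(p[:2]-O)@u]*1000
E=O-.070*u+.0026*x
r=arm.movel([*E,.032],vel=.015,max_force=16); s=arm.state(); print(r,hol(s["tcp_pos"]),s["wrist_force"],s["wrist_force"][:2]@u,s["torque"])
arm.sleep(.4); s=arm.state(); print(hol(s["tcp_pos"]),s["tcp_pos"],s["wrist_force"][:2]@u,s["wrist_force"][:2]@x,s["torque"],s["time"],s["joints"])
```

```text
True [  2.29684033 -79.61215349] [-1.17303825 -1.52803463  3.16847637] -1.839235255269198 [-0.24764226  0.12943488  0.05028368]
[  2.31653643 -79.55468157] [ 0.49938587 -0.18175534  0.03276027] -1.6252252636987161 -1.8440936515591404 [-0.29206207  0.49416643  0.0666064 ] 26.5917 [-0.45972569  0.30102771 -0.45885617  0.80996206 -0.01993882 -1.67414327]
```

Run:
```python
from plant import arm
from h import *
u=np.array([np.cos(1.218),np.sin(1.218)]); x=np.array([u[1],-u[0]]); O=np.array([.5247,-.1063]); hol=lambda p:np.r_[(p[:2]-O)@x,(p[:2]-O)@u]*1000
for y in (-.078,-.076,-.075):
    r=arm.movel([*(O+y*u+.0026*x),.032],vel=.01,max_force=30); arm.sleep(.3); s=arm.state(); print(r,y,hol(s["tcp_pos"]),s["wrist_force"][:2]@u,s["wrist_force"][:2]@x,s["wrist_force"][2],s["torque"],s["time"])
```

```text
False -0.078 [  2.32674072 -79.55758913] -4.79726174325736 -2.8683406403743104 7.634736298740881 [-0.73745395  0.83238331  0.12267437] 27.1667
False -0.076 [  2.33539962 -79.5118178 ] -11.090724446890995 -3.380337519241001 8.044742263064341 [-1.6408114   1.20337262  0.03259947] 27.8167
False -0.075 [  2.34488862 -79.53187253] -12.356870277765413 -2.8339382556909642 7.754911100980839 [-2.16077511  1.36946346 -0.01411533] 28.3667
```

```bash
cat > turn.py <<'E'
from plant import arm
from h import *
u=np.array([np.cos(1.218),np.sin(1.218)]); x=np.array([u[1],-u[0]]); O=np.array([.5247,-.1063])
T=[*(O-.076*u+.0023*x),.0325]; a0=1.218+np.pi/2
def read():
    v=[]
    for _ in range(6): arm.sleep(.02); v.append(arm.state()["torque"][2])
    return np.mean(v)
E
python3 - <<'E'
from turn import *
arm.reach(T,Q(a0)); print("base",read(),arm.state()["time"])
log=[];a=0
for i in range(8):
    a+=.13; arm.reach(T,Q(a0-a)); t=read(); s=arm.state(); log.append(t); print(round(a,3),round(t,3),s["joints"][5].round(4),round(s["wrist_force"][:2]@u,1),s["wrist_force"][2].round(1),s["grip_width"].round(4),s["time"])
    if t>.17: break
E
```

```text
base 0.026654289099233258 28.7167Traceback (most recent call last):
  File "<stdin>", line 5, in <module>
AttributeError: 'float' object has no attribute 'round'
```

Run:
```python
from turn import *
a=.13; print(read())
for i in range(8):
    a+=.13; arm.reach(T,Q(a0-a)); t=read(); s=arm.state(); print("%.2f t=%.3f j6=%.4f fu=%.1f fz=%.1f g=%.4f %.2f"%(a,t,s["joints"][5],s["wrist_force"][:2]@u,s["wrist_force"][2],s["grip_width"],s["time"]))
    if t>.17: break
```

```text
-0.05124222725022622
0.26 t=-0.062 j6=-1.4217 fu=-9.4 fz=3.5 g=0.2930 29.52
0.39 t=-0.082 j6=-1.2917 fu=-9.4 fz=3.7 g=0.2909 29.87
0.52 t=-0.038 j6=-1.1617 fu=-10.1 fz=4.3 g=0.2891 30.22
0.65 t=-0.068 j6=-1.0317 fu=-10.1 fz=4.9 g=0.2941 30.57
0.78 t=-0.065 j6=-0.9017 fu=-9.4 fz=3.3 g=0.2902 30.92
0.91 t=-0.064 j6=-0.7717 fu=-10.2 fz=3.9 g=0.2922 31.27
1.04 t=-0.047 j6=-0.6417 fu=-8.3 fz=3.8 g=0.2881 31.62
1.17 t=-0.062 j6=-0.5117 fu=-11.0 fz=3.6 g=0.2868 31.97
```

Run:
```python
from turn import *
s=arm.state(); Rm=Rq(s["tool_rot"]); print("yaw of tool y",np.arctan2(Rm[1,1],Rm[0,1]),"start",a0,s["joint_efforts"].round(3),s["torque"].round(3),s["tcp_pos"],s["wrist_force"].round(2))
v=[];e=[]
for _ in range(15): arm.sleep(.02); s=arm.state(); v.append(s["torque"][2]); e.append(s["joint_efforts"][5])
print(np.mean(v),np.std(v),np.mean(e),np.std(e))
a=1.17
for i in range(3):
    a+=.1; arm.reach(T,Q(a0-a)); v=[];e=[]
    for _ in range(6): arm.sleep(.02); s=arm.state(); v.append(s["torque"][2]); e.append(s["joint_efforts"][5])
    print("%.2f t=%.3f e=%.4f"%(a,np.mean(v),np.mean(e)),s["joints"][5],s["time"])
    if abs(np.mean(v)+.06)>.1 :break
p,d=arm.grab_frame("side"); cv2.imwrite("pics/turn.png",cv2.resize(p[170:320,150:300],(600,600)))
```

```text
yaw of tool y 1.616576031386523 start 2.7887963267948965 [  5.094 -36.992  21.437  -0.082   2.514  -0.059] [-1.592  0.899 -0.072] [ 0.49941231 -0.18143818  0.0327857 ] [ -4.34 -10.13   3.63]
-0.058655331303545936 0.022067595376168654 -0.06036355206742883 0.00025900775510747
1.27 t=-0.044 e=-0.0502 -0.4117304841145453 32.5667
1.37 t=-0.070 e=-0.0504 -0.3116878690612979 32.9167
1.47 t=-0.039 e=-0.0480 -0.21174457803396596 33.2667
```

View pics/turn.png

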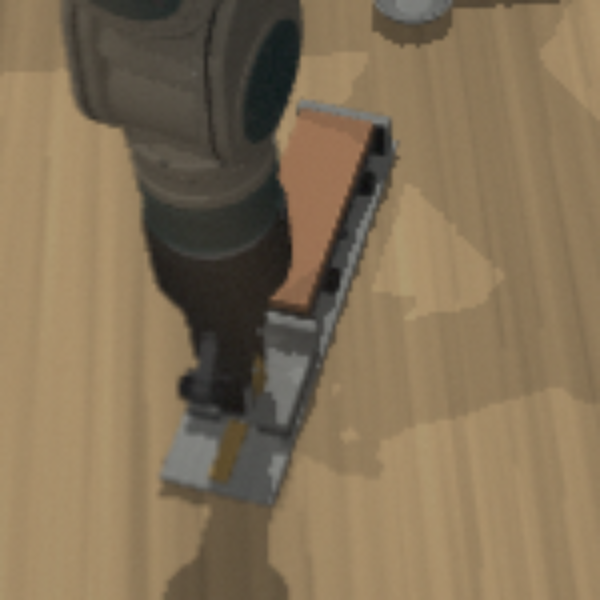

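The side view shows the stone flush in the holder and the gripper on the screw. Turning is clockwise, and the joint 6 effort is a clean signal, so I continue with that.

Run:
```python
from turn import *
a=1.47
for i in range(14):
    a+=.08; arm.reach(T,Q(a0-a)); v=[];e=[]
    for _ in range(5): arm.sleep(.02); s=arm.state(); v.append(s["torque"][2]); e.append(s["joint_efforts"][5])
    print("%.2f t=%.3f e=%.4f j=%.4f g=%.4f fu=%.1f fz=%.1f %.2f"%(a,np.mean(v),np.mean(e),s["joints"][5],s["grip_width"],s["wrist_force"][:2]@u,s["wrist_force"][2],s["time"]))
    if np.mean(e)>.03 or np.mean(e)<-.13:break
```

```text
1.55 t=-0.048 e=-0.0336 j=-0.1317 g=0.2888 fu=-9.3 fz=3.8 33.65
1.63 t=-0.002 e=-0.0068 j=-0.0519 g=0.2912 fu=-10.0 fz=4.3 33.98
1.71 t=0.013 e=0.0301 j=0.0280 g=0.2919 fu=-10.6 fz=3.3 34.32
```

Run:
```python
from turn import *
a=1.71
for i in range(3):
    a+=.04; arm.reach(T,Q(a0-a)); v=[];e=[]
    for _ in range(8): arm.sleep(.02); s=arm.state(); v.append(s["torque"][2]); e.append(s["joint_efforts"][5])
    print("%.2f t=%.3f e=%.4f (%.4f %.4f) j=%.4f fu=%.1f fz=%.1f %.2f"%(a,np.mean(v),np.mean(e),e[0],e[-1],s["joints"][5],s["wrist_force"][:2]@u,s["wrist_force"][2],s["time"]))
    if np.mean(e)>.14:break
```

```text
1.75 t=0.054 e=0.0454 (0.0528 0.0428) j=0.0680 fu=-9.8 fz=5.1 34.70
1.79 t=0.076 e=0.0694 (0.0767 0.0668) j=0.1079 fu=-9.5 fz=4.0 35.08
1.83 t=0.087 e=0.0953 (0.1026 0.0928) j=0.1478 fu=-8.0 fz=4.4 35.47
```

Run:
```python
from turn import *
a=1.88; arm.reach(T,Q(a0-a)); e=[]
for _ in range(10): arm.sleep(.02); s=arm.state(); e.append(s["joint_efforts"][5])
print(np.mean(e),e[0],e[-1],s["torque"][2],s["time"],s["tcp_pos"],T)
```

```text
0.13040929706767201 0.14052017591893673 0.12763788923621178 0.17461034724004781 35.8833 [ 0.49953938 -0.18149631  0.03279878] [np.float64(0.5005985759374171), np.float64(-0.17841387770849346), 0.0325]
```

Run:
```python
from turn import *
for a in (1.915,1.95):
    arm.reach(T,Q(a0-a)); e=[];v=[]
    for _ in range(10): arm.sleep(.02); s=arm.state(); e.append(s["joint_efforts"][5]); v.append(s["torque"][2])
    print(a,np.mean(e),e[0],e[-1],np.mean(v),s["time"])
arm.sleep(.2)
p=s["tcp_pos"]; arm.reach(list(p+[.0003*u[0],.0003*u[1],0]),Q(a0-1.95)); arm.sleep(.2); s=arm.state(); print("unloaded",s["wrist_force"],s["joint_efforts"][5],s["tcp_pos"]-p)
arm.move_gripper(.36); arm.sleep(.2); s=arm.state(); print("open",s["wrist_force"],s["finger_force"],s["grip_width"],s["tcp_pos"]-p)
arm.move_gripper(.48); s=arm.state(); print(s["grip_width"],s["wrist_force"],s["finger_force"])
print(arm.movel([*s["tcp_pos"][:2],.06],vel=.04,max_force=8)); arm.movel([*s["tcp_pos"][:2],.15],vel=.12); 
arm.reach([*(O-.03*u),.25],Q(a0)); arm.sleep(.3)
c=cam(arm,"wrist"); p,d=arm.grab_frame("wrist"); cv2.imwrite("pics/final.png",p); np.savez("wf.npz",p=p,d=d,K=c[0],k1=c[1],W=c[2]); print(arm.state()["time"],arm.state()["joints"])
```

```text
1.915 0.15551639953628182 0.16202090308070183 0.1538051152601838 0.1503122041242824 36.3
1.95 0.1825165911577642 0.18893723376095295 0.18084065057337284 0.17483082357997873 36.7167
unloaded [-1.14521934 -3.67795537  2.79219912] 0.20419017411768436 [-6.27560277e-05 -5.02454979e-05  2.44810747e-05]
open [-0.39434342 -0.34787483  0.15940097] 0.0 0.36234645428172463 [-4.82780126e-06  6.93402458e-04 -2.23035740e-04]
0.4798373764106477 [-0.08798532  0.30361476  0.8172418 ] 0.0
False
41.775 [-3.77400867e-01  1.01350230e-01 -2.00128587e-01  1.26941276e+00
 -5.71821684e-06 -1.59525403e+00]
```

View pics/final.png

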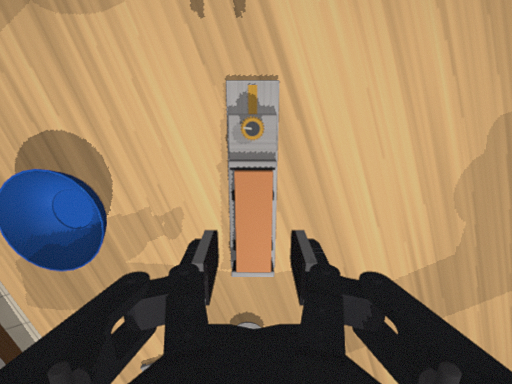

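Run:
```python
from h import *
u=np.array([np.cos(1.218),np.sin(1.218)]); x=np.array([u[1],-u[0]]); O=np.array([.5247,-.1063])
for n,b in(("wp",(84,114,238,266)),("wf",(114,144,238,266)),):
    f=np.load(n+".npz"); c=(f["K"],float(f["k1"]),f["W"]); hsv=cv2.cvtColor(f["p"],cv2.COLOR_BGR2HSV); s=np.s_[b[0]:b[1],b[2]:b[3]]
    m=((hsv[...,1]>130)&(hsv[...,0]>12)&(hsv[...,0]<28)); q=np.zeros(m.shape,bool); q[s]=m[s]
    uv=np.argwhere(q)[:,::-1]; C,r=cv2.minEnclosingCircle(on_plane(c,uv,.052)[:,:2].astype(np.float32)); C=np.array(C)
    V=on_plane(c,np.argwhere(np.ones(hsv.shape[:2],bool))[:,::-1],.052)[:,:2].reshape(*hsv.shape[:2],2)-C
    w=(np.hypot(*V.transpose(2,0,1))<.0085)&(hsv[...,2]>150)&(hsv[...,1]<70); mv=V[w].mean(0)
    print(n,(C-O)@x,(C-O)@u,r,w.sum(),mv,np.arctan2(mv[1],mv[0]))
    st=np.zeros(m.shape,bool); s=np.s_[140:280,220:290]; st[s]=((np.abs(hsv[...,0].astype(int)-12)<=3)&(hsv[...,1]>100))[s]
    k,l,sta,_=cv2.connectedComponentsWithStats(cv2.morphologyEx(st.astype(np.uint8),cv2.MORPH_OPEN,np.ones((3,3)))); i=1+sta[1:,4].argmax()
    r=rect(on_plane(c,np.argwhere(l==i)[:,::-1],.047)[:,:2]); print("stone",(r[0]-O)@x,(r[0]-O)@u,r[1],r[2])
```

```text
wp -0.0004891170161040806 -0.11476116886252287 0.014450667425990105 10 [0.00181981 0.00488224] 1.2140087751028252
stone -0.0009142288068491097 0.03420909019589279 [0.050999365746974945, 0.15209494531154633] 1.2241311
wf 1.8861981492396263e-06 -0.0794287424703819 0.013803889974951744 9 [ 0.00463376 -0.00204078] -0.4148558275924586
stone -0.0010927774929391856 0.04848651315280294 [0.05198418349027634, 0.14950403571128845] 1.2186307
```

```bash
python3 -c "
from plant import arm
print(arm.hand_in())"
```

```text
the job is handed in; nothing more can be done
None
```

I handed the job in at about 42 s: my last measurements put the stone flat, square and nipped in its holder, and the thumbscrew seated at roughly 0.30 N m (estimated, not measured directly), but no verdict came back.

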